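# Put the knocked-about ear tagging shelf back in order

## Robot

A 6-joint arm with a two-finger parallel gripper is mounted at the origin on the work surface. World frame = base frame: x ahead of the robot, y to its left, z up, the work surface at z = 0. Lengths are in m, angles in degrees, forces in N, time in s.
With the tool pointing down it reaches from about 0.4 to 0.825 m from the base axis. Payload 7 kg.
Tool frame: the origin (TCP) lies midway between the tips of the shut fingers; the grasp point (between the pads) lies 19 mm behind it; z points along the fingers, y is the direction in which the jaws open and shut (so a half turn about z gives the same grasp; the last joint's range is limited). The gripper opens to 88 mm and grips with 3 to 60 N. Pads are 19 mm wide; open, the fingers measure 130 mm over their backs; the gripper's body (78 mm by 193 mm) begins 47 mm behind the grasp point.
Start: joints at [-54.368, 20.546, 0.682, 0, -70.136, -16.507], TCP at [0.221, -0.638, 0.227] pointing down, gripper open.
Joint ranges: [-176.03, 176.03], [-82.01, 121.73], [-58.28, 71.71], [-173.87, 95.51], [-174.79, -0.11], [-173.66, 173.66]. Speed limits (degrees/s): [136.94, 136.94, 172.46, 180, 180, 180].

## Interface

Orientations are given as a 3x3 rotation matrix whose columns are the frame's x, y, z axes.
In Python, from rig import robot gives the robot as it stands. Calls block until the motion is done:
- robot.goto(position, orientation): joint-space move of the TCP to a pose.
- robot.servo_line(position, ori=None, speed=0.15): straight line of the TCP; ori=None keeps the orientation; speed is the mean speed in m/s.
- robot.movej(angles): joint-space move.
- robot.move_gripper(opening): opening from 0.0 (shut) to 1.0 (fully open); the grip force is fixed at half the most; returns when the fingers have stopped.
- robot.dwell(seconds).
- robot.ik(position, orientation): joint angles nearest the present ones, or None.
- robot.grab_frame(name): name is "scene" or "top" or "wrist"; returns (picture, depth): 400x640x3 uint8, red, green, blue; 400x640 float32, m along the optical axis (not along the pixel's ray), 0 where there is no reading.
- robot.camera_info(name): a dict with "vfov" (degrees; the focal length in pixels is half the picture's height over the tangent of half this angle, whatever the lens; pixels are square), "cx", "cy" (the principal point, pixels), "view" (4x4, takes a point from world to camera coordinates); the wrist camera has in their place "T_tool_cam" (4x4, takes a point from camera to tool coordinates, whose origin is the TCP and whose axes are the flange's). Camera axes: x right, y down, z forward; pixel columns grow to the right and rows downward; lengths in m; the calibration is good to about 2 mm. A picture is of the moment at which its call begins: read the wrist's pose just before it. camera_info takes no time and is no camera call.
A pose or a line that the arm cannot do raises robot.Unreachable and nothing moves.
- robot.job_done(): hands the job in, once; it reports no verdict.
Readings, each from a call of its own:
- robot.read_t(): time.
- robot.read_qpos(): joint angles.
- robot.read_qvel(): joint speeds.
- robot.read_effort(): joint torques, N m.
- robot.read_position(): TCP position.
- robot.read_tcp_rot(): TCP orientation.
- robot.read_force(): force on the tool from outside, world axes, zero at the start.
- robot.read_ft_torque(): the same for the moment, N m.
- robot.read_grip_width(): opening from 0.0 (shut) to 1.0 (fully open).
Only numpy, scipy, OpenCV 4.12 (cv2) and the standard library are available. Lean on these libraries where they do the work, as an engineer would, in place of code of your own. Each camera call takes 0.05 s, during which the arm holds its last target.

## Task

The tagging shelf got knocked: get it ready for the next sheep. Stand every fallen stud jar upright on the black rubber mat, push the tag magazine fully home so that it is flush against both the rear stop and the end stop of the reader, and disinfect the stud setter: lift it from its stand, dip its pin into the steel pot to more than half the pot's depth for about a second, and hang it back in the stand's slot with its collar down on the top. Leave the other things where they are, do not tip the pot over, and let go of everything at the end.

Things in the scene. Friction and masses are not known exactly. Their poses are not given: they have to be found in the camera images.
- jar0: square plastic jar of tag studs: pale body 46 x 46 x 66 mm, round black cap 40 mm across above it, 88 mm tall in all, 160 g, weight low (29 mm above the base). Origin on its axis, halfway up (44 mm); z from base to cap, x and y square to the side faces. Starts lying on a side face (origin 23 mm up), cap more or less away from the robot. May be absent
- jar1: square plastic jar of tag studs: pale body 46 x 46 x 66 mm, round black cap 40 mm across above it, 88 mm tall in all, 160 g, weight low (29 mm above the base). Origin on its axis, halfway up (44 mm); z from base to cap, x and y square to the side faces. Starts lying on a side face (origin 23 mm up), cap more or less away from the robot. May be absent
- jar2: square plastic jar of tag studs: pale body 46 x 46 x 66 mm, round black cap 40 mm across above it, 88 mm tall in all, 160 g, weight low (29 mm above the base). Origin on its axis, halfway up (44 mm); z from base to cap, x and y square to the side faces. Starts lying on a side face (origin 23 mm up), cap more or less away from the robot. May be absent
- jar3: square plastic jar of tag studs: pale body 46 x 46 x 66 mm, round black cap 40 mm across above it, 88 mm tall in all, 160 g, weight low (29 mm above the base). Origin on its axis, halfway up (44 mm); z from base to cap, x and y square to the side faces. Starts lying on a side face (origin 23 mm up), cap more or less away from the robot. May be absent
- mat: flat black rubber mat fixed to the shelf, 110 mm (x) by 400 mm (y), 3 mm thick. Origin at the centre of its underside; y along its length
- reader: tag reader fixed to the shelf; origin on the shelf. Base plate 6 mm thick, x -85 to +35, y -140 to +100 mm. Behind it (+x) the grey housing, 45 mm high, whose front face at x = +35 mm is the rear stop, over the plate's whole length; at the left end an aluminium end stop, 30 mm high, inner face at y = +85 mm, spanning x -45 to +35
- reader_home (a point): on the reader's base plate, 6 mm above the shelf: where the magazine's origin lies when it is fully home against both stops; axes as the reader's, the magazine's long side then along y
- magazine: loose tag magazine, an aluminium channel with a row of yellow tags, 36 mm (x) by 140 mm (y) by 24 mm high, about 180 g, lying on the reader's base plate, a few cm off both stops and askew. Origin at the centre of its underside; y along its length
- setter: steel tag stud setter, a rigid round tool, 220 g: handle 24 mm thick from 6 to 80 mm above its origin, collar 32 mm across from 0 to 6 mm, shaft 10 mm thick below the origin to -55 mm, then a pin 5 mm thick to -75 mm. Origin on the axis at the collar's underside; z towards the handle end. It hangs in the stand handle up, collar on the stand's top
- setter_tip (a point): lower end of the setter's pin, 75 mm below the setter's origin along its axis
- stand: grey polymer stand fixed to the shelf, foot 100 x 90 mm, block 60 (x) by 66 mm (y), 90 mm high. An upright slot 16 mm wide (in y), open at top and front (-x), closed end at x = +10 mm, takes the shaft. A sprung steel lever closes the slot's front at x = -32 mm and need not be touched: the tool lifts straight up and goes straight back down. Origin on the shelf under the seat
- stand_seat (a point): seat of the setter: in the slot, level with the stand's top face, 90 mm above the shelf; the setter's origin lies here when it is put away (the shaft has 3 mm play to either side, 5 mm to the back); axes as the stand's
- pot: small open stainless dip pot, loose, 62 mm outside diameter, 45 mm high, wall 4 mm, floor 5 mm thick, 250 g, upright. Origin at the centre of its underside
- pot_rim (a point): centre of the pot's mouth, at rim height, 45 mm above the shelf; clear inside diameter 52 mm
- hoof_block: blue rubber hoof block, 110 x 60 x 35 mm; bystander. Origin at the centre of its underside
- nozzle: brass dosing nozzle standing on end, 26 mm across, 50 mm high; bystander. Origin at the centre of its underside
- saucer: white ceramic saucer, 110 mm across, 18 mm high; bystander. Origin at the centre of its underside
- whetstone: grey whetstone, 150 x 50 x 25 mm; bystander. Origin at the centre of its underside
- bottle: round grey bottle standing upright, 56 mm across, 130 mm tall; bystander. Origin at the centre of its underside
- tag_box: small cardboard box, 90 x 60 x 45 mm; bystander. Origin at the centre of its underside
- tape: roll of grey tape lying flat, 84 mm across, 22 mm high; bystander. Origin at the centre of its underside
There are look-alikes about, which are no part of the job. What is shaped like the magazine but green or purple is not meant. Leave any orange look-alike of the setter alone.

How it is judged:
By the outcome, as a careful person would: the job done as asked, in the order asked, and still so for the second after the job is handed in, with the robot touching nothing.
Of jar0, jar1, jar2, jar3 only 3 to 4 are there at a start; the rules pass over those that are not, and their reading is None.
At some moment in a run one of jar0, jar1, jar2, jar3, magazine may be knocked a few centimetres aside while the robot is not near it.
It also fails if it takes over 210 s, if anything falls off the work surface, if the arm or the gripper's body presses on something with over 40 N, if the wrist force passes 120 N, or if a joint passes its speed limit or range.

## Working session

There is one attempt and no reset: what is moved stays moved. The work goes in short steps, each a Python script; the robot and the scene stay as the last script left them, time stands still between calls to the robot, and variables do not carry over. Pictures are saved under pics/ and viewed, and the job is handed in when it is done.

```bash
ls -la; mkdir -p pics; python3 - <<'E'
from rig import robot
import cv2, numpy as np
np.set_printoptions(precision=4,suppress=True)
for n in ["scene","top","wrist"]:
    p,d=robot.grab_frame(n)
    cv2.imwrite(f"pics/{n}0.png",cv2.cvtColor(p,cv2.COLOR_RGB2BGR)); np.save(f"pics/{n}0.npy",d)
    print(n,robot.camera_info(n),(d>0).mean())
print(robot.read_t(),robot.read_position(),robot.read_tcp_rot(),robot.read_grip_width())
E
```

```text
total 12
drwxr-xr-x  3 agent agent 4096 Dec  7 03:03 .
drwxr-xr-x 23 root  root  4096 Dec  7 03:03 ..
drwxr-xr-x  2 agent agent 4096 Dec  7 03:03 pics
scene {'vfov': 56.34627515065229, 'cx': 316.580206750678, 'cy': 201.23642255662872, 'view': array([[ 0.1889,  0.982 , -0.0065, -0.1275],
       [ 0.713 , -0.1417, -0.6867, -0.2977],
       [-0.6753,  0.1251, -0.7269,  1.3991],
       [ 0.    ,  0.    ,  0.    ,  1.    ]])} 0.9960546875
top {'vfov': 52.95481204470044, 'cx': 317.2513946032627, 'cy': 201.53460064940296, 'view': array([[-0.0184, -0.9998,  0.0055,  0.0504],
       [-0.9867,  0.0172, -0.1618,  0.5387],
       [ 0.1616, -0.0084, -0.9868,  1.4336],
       [ 0.    ,  0.    ,  0.    ,  1.    ]])} 0.99608984375
wrist {'vfov': 69.3497988949617, 'cx': 323.2912512584021, 'cy': 198.61549767650007, 'T_tool_cam': array([[-0.0005, -0.9657, -0.2598,  0.0695],
       [ 1.    , -0.0004, -0.0006,  0.0006],
       [ 0.0005, -0.2598,  0.9657, -0.1582],
       [ 0.    ,  0.    ,  0.    ,  1.    ]])} 0.98458984375
0.15 [ 0.221  -0.6374  0.2258] [[-0.9448 -0.3275 -0.0005]
 [-0.3275  0.9448  0.0012]
 [ 0.0001  0.0013 -1.    ]] 1.0019568261639893
```

View pics/top0.png

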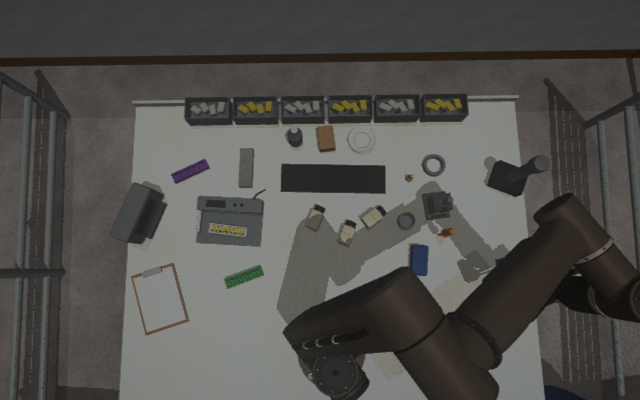

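View pics/scene0.png

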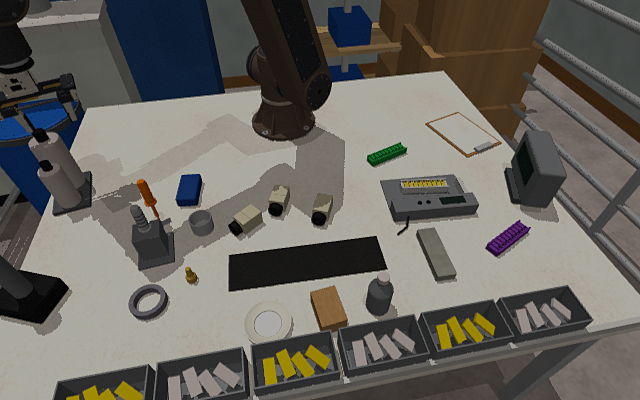

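View pics/wrist0.png

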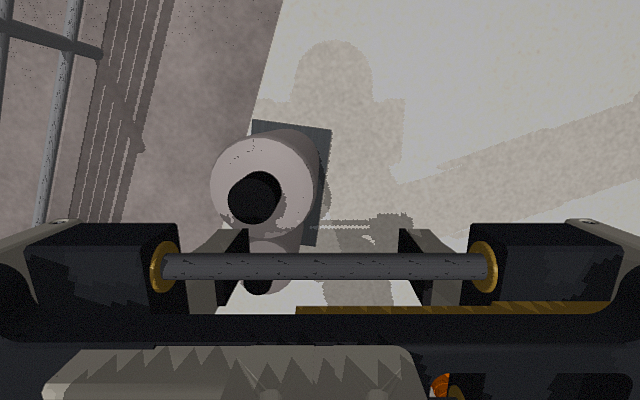

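The views show three fallen jars (top px about (315,217), (347,232), (372,216)), the mat at (333,179) and the reader with the yellow magazine at (230,222). The stand is at (438,205), with the orange look-alike at (447,232), and the pot is at (406,220). Next I'll localise them.

```bash
cat > h.py <<'E'
from rig import robot
import cv2, numpy as np
np.set_printoptions(precision=4,suppress=True)
def K(ci): 
    f=200/np.tan(np.radians(ci['vfov'])/2); return f,ci['cx'],ci['cy']
def pose(name):
    """cam->world 4x4"""
    ci=robot.camera_info(name)
    if name!='wrist': return np.linalg.inv(ci['view'])
    T=np.eye(4);T[:3,:3]=robot.read_tcp_rot();T[:3,3]=robot.read_position()
    return T@ci['T_tool_cam']
def grab(name,save=None):
    T=pose(name); p,d=robot.grab_frame(name)
    if save: cv2.imwrite(f"pics/{save}.png",cv2.cvtColor(p,cv2.COLOR_RGB2BGR))
    f,cx,cy=K(robot.camera_info(name))
    v,u=np.mgrid[0:400,0:640]
    c=np.stack([(u-cx)/f*d,(v-cy)/f*d,d],-1)
    W=c@T[:3,:3].T+T[:3,3]
    W[d<=0]=np.nan
    return p,d,W
def ray(name,uv,z,T=None):
    T=pose(name) if T is None else T
    f,cx,cy=K(robot.camera_info(name))
    uv=np.atleast_2d(np.asarray(uv,float))
    r=np.c_[(uv-[cx,cy])/f,np.ones(len(uv))]@T[:3,:3].T
    return T[:3,3]+r*((z-T[2,3])/r[:,2])[:,None]
def crop(p,u0,v0,u1,v1,s,name):
    cv2.imwrite(f"pics/{name}.png",cv2.resize(cv2.cvtColor(p[v0:v1,u0:u1],cv2.COLOR_RGB2BGR),None,fx=s,fy=s,interpolation=cv2.INTER_CUBIC))
def down(yaw,pitch=0):
    """x_tool horizontal at yaw deg, tool down; pitch>0 tilts z_tool toward +x_tool dir (away)"""
    c,s=np.cos(np.radians(yaw)),np.sin(np.radians(yaw)); a=np.radians(pitch)
    h=np.array([c,s,0]);u=np.array([0,0,1.])
    z=-u*np.cos(a)+h*np.sin(a); x=h*np.cos(a)+u*np.sin(a); y=np.cross(z,x)
    return np.c_[x,y,z]
E
python3 - <<'E'
from h import *
p,d,W=grab('top','top1'); crop(p,270,150,470,290,4,'top1c')
ps,ds,Ws=grab('scene'); crop(ps,120,170,360,300,3,'scene1c'); 
np.save('pics/W.npy',W);np.save('pics/Ws.npy',Ws)
def show(n,Wm,m):
    ct=cv2.findContours(m.astype(np.uint8),cv2.RETR_EXTERNAL,cv2.CHAIN_APPROX_NONE)[0]
    for c in ct:
        if cv2.contourArea(c)<60: continue
        mm=np.zeros(m.shape,np.uint8);cv2.drawContours(mm,[c],-1,1,-1)
        P=Wm[mm>0]; P=P[~np.isnan(P[:,0])]
        print(n,cv2.contourArea(c),c.reshape(-1,2).mean(0),np.median(P,0),P.min(0),P.max(0))
table=W[...,2]; 
print('tablez',np.nanmedian(W[250:300,200:260,2]),np.nanmedian(Ws[150:170,200:300,2]))
obj=(W[...,2]>0.012)&(W[...,0]>0.3)&(W[...,0]<1.0)&(abs(W[...,1])<0.65)&(W[...,2]<0.2)
show('obj',W,obj)
hsv=cv2.cvtColor(p,cv2.COLOR_RGB2HSV)
show('black',W,(p.max(2)<45)&(W[...,2]<0.012)&(W[...,0]>0.45)&(abs(W[...,1])<0.4))
E
```

```text
tablez -0.0011894345359138025 -0.00017515051244704205
obj 324.0 [419.0571 255.3286] [ 0.338  -0.3253  0.0328] [ 0.3017 -0.3612  0.0124] [ 0.3751 -0.2939  0.0419]
obj 90.0 [446.9722 232.2778] [ 0.4118 -0.4041  0.1215] [ 0.3979 -0.4199  0.0208] [ 0.427  -0.3955  0.1578]
obj 339.0 [227.8723 229.7021] [0.4432 0.3706 0.0259] [0.4187 0.3    0.0128] [0.4694 0.4435 0.0345]
obj 266.5 [347.3492 232.619 ] [ 0.4217 -0.0671  0.0429] [ 0.3781 -0.1012  0.0165] [ 0.4708 -0.0317  0.0538]
obj 220.0 [406.4167 219.9375] [ 0.4697 -0.2913  0.0084] [ 0.4368 -0.3178 -0.0044] [ 0.4956 -0.2557  0.0494]
obj 271.0 [373.5179 216.1429] [ 0.482  -0.163   0.0434] [ 0.4414 -0.2148  0.0142] [ 0.5248 -0.1209  0.0517]
obj 266.0 [315.4167 217.3667] [0.4821 0.0482 0.0434] [0.4372 0.0122 0.0168] [0.5284 0.0833 0.0522]
obj 963.5 [223.799  208.3367] [0.5306 0.373  0.0425] [0.44   0.2426 0.0122] [0.5696 0.4878 0.0533]
obj 437.0 [438.4022 204.4457] [ 0.5159 -0.3953  0.0867] [ 0.4759 -0.4429  0.0055] [ 0.5728 -0.3576  0.1715]
obj 734.5 [149.937  207.9291] [0.5302 0.6334 0.1023] [0.4403 0.6095 0.0102] [0.5912 0.6507 0.1558]
obj
[... 340 characters left out ...]
] [0.6792 0.3075 0.0231] [0.6047 0.2814 0.0109] [0.7557 0.3349 0.0342]
obj 127.5 [362.8282 138.8405] [ 0.7809 -0.1422  0.0146] [ 0.7324 -0.1902  0.0022] [ 0.8389 -0.0858  0.0235]
obj 220.5 [294.8824 136.2745] [0.7763 0.1182 0.0861] [0.7603 0.0928 0.012 ] [0.8101 0.1466 0.1336]
obj 366.0 [326.0769 137.9103] [0.7834 0.0029 0.0428] [ 0.7397 -0.0311  0.0123] [0.8343 0.0365 0.0518]
obj 7286.0 [323.7917 107.4097] [0.905  0.003  0.0444] [ 0.8541 -0.6494 -0.0105] [0.9531 0.649  0.0831]
black 2568.0 [332.9331 178.3465] [ 0.6355 -0.0204  0.0013] [ 0.5783 -0.2163 -0.0101] [0.6918 0.1773 0.0122]
black 928.0 [320.0213  57.4007] [ 1.523   0.002  -0.7007] [ 1.5105 -0.3992 -0.7705] [ 1.5383  0.3987 -0.6431]
```

View pics/top1c.png

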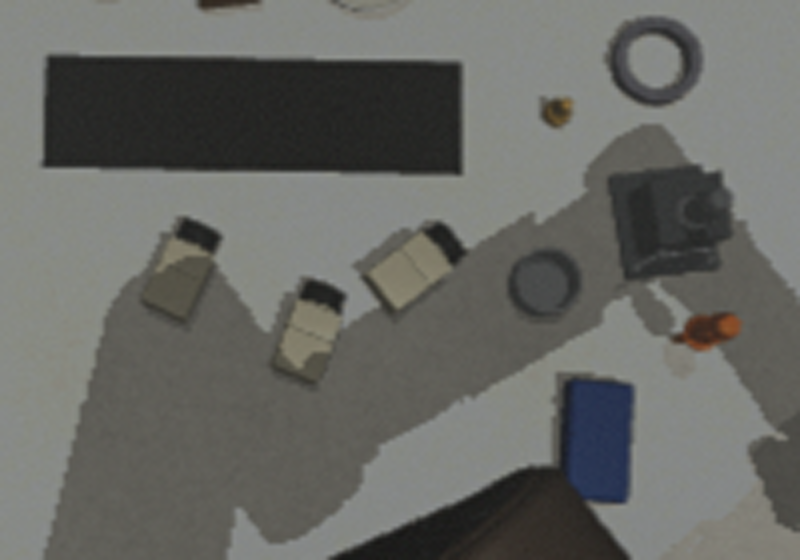

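View pics/scene1c.png

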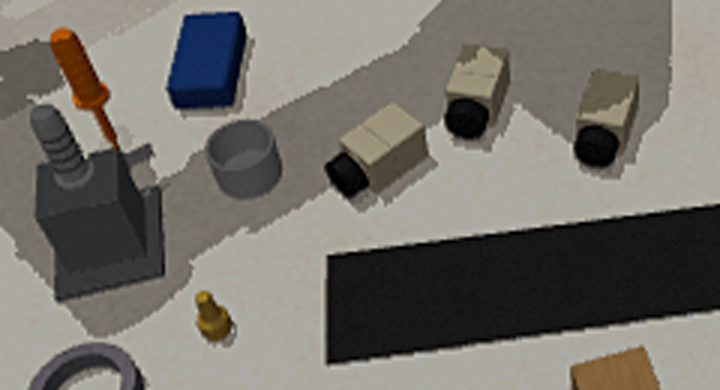

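```bash
python3 - <<'E'
from h import *
def ik(g,R):
    q=robot.ik(np.array(g)+0.019*R[:,2],R); return None if q is None else np.round(q,0)
print('pick')
for g,y in [((.482,.048,.03),-25),((.4217,-.067,.03),-17),((.482,-.163,.03),-50)]:
    for pt in (-40,-30,-20,-10,0): print(g,y,pt,ik(g,down(y,pt)))
print('place')
for yy in (.12,0.01,-.12):
    for pt in (50,60,70,80,90):
        for yaw in (0,np.degrees(np.arctan2(yy,.635))): print(yy,pt,round(yaw),ik((.635,yy,.055),down(yaw,pt)),ik((.615,yy,.12),down(yaw,pt)))
E
```

```text
pick
(0.482, 0.048, 0.03) -25 -40 [ 11.  38.  -4. -22. -83.  64.]
(0.482, 0.048, 0.03) -25 -30 [ 14.  33. -11. -19. -72.  61.]
(0.482, 0.048, 0.03) -25 -20 [ 18.  27. -18. -15. -60.  57.]
(0.482, 0.048, 0.03) -25 -10 [ 23.  22. -27. -10. -48.  49.]
(0.482, 0.048, 0.03) -25 0 [ 29.  18. -38.   0. -34.  36.]
(0.4217, -0.067, 0.03) -17 -40 [  5.  36. -12. -14. -80.  76.]
(0.4217, -0.067, 0.03) -17 -30 [  7.  30. -19. -12. -69.  74.]
(0.4217, -0.067, 0.03) -17 -20 [  9.  24. -26. -10. -58.  71.]
(0.4217, -0.067, 0.03) -17 -10 [ 13.  19. -35.  -7. -46.  65.]
(0.4217, -0.067, 0.03) -17 0 [ 18.  13. -45.   0. -32.  55.]
(0.482, -0.163, 0.03) -50 -40 [-14.  40.  -0. -22. -84.  63.]
(0.482, -0.163, 0.03) -50 -30 [-11.  34.  -7. -19. -73.  61.]
(0.482, -0.163, 0.03) -50 -20 [ -7.  29. -15. -15. -62.  56.]
(0.482, -0.163, 0.03) -50 -10 [ -2.  24. -24. -10. -49.  49.]
(0.482, -0.163, 0.03) -50 0 [  3.  20. -35.   0. -36.  37.]
place
0.12 50 0 [ -11.   25.  -49. -165.  -35.  -95.] [ -10.   13.  -45. -157.  -19. -106.]
0.12 50 11 [ -11.   23.  -38. -136.  -25. -116.] None
0.12 60 0 [ -13.   34.  -
[... 1376 characters left out ...]
12 60 0 [ -40.   30.  -39. -128.  -45. -109.] [ -37.   17.  -36. -117.  -35. -128.]
-0.12 60 -11 [ -40.   32.  -49. -148.  -52.  -96.] [ -39.   18.  -45. -139.  -38. -110.]
-0.12 70 0 [ -46.   41.  -44. -133.  -67.  -94.] [ -46.   28.  -44. -127.  -58. -105.]
-0.12 70 -11 [ -43.   45.  -53. -149.  -77.  -85.] [ -44.   31.  -54. -145.  -66.  -93.]
-0.12 80 0 [ -48.   54.  -45. -133.  -86.  -84.] [ -50.   42.  -47. -130.  -79.  -91.]
-0.12 80 -11 [ -44.   59.  -53. -147.  -99.  -78.] [ -47.   48.  -57. -145.  -91.  -82.]
-0.12 90 0 [ -48.   64.  -42. -131. -101.  -78.] [ -50.   55.  -46. -129.  -97.  -81.]
-0.12 90 -11 [ -43.   70.  -49. -144. -114.  -73.] [ -46.   61.  -54. -142. -111.  -75.]
```

```bash
python3 - <<'E'
from h import *
def ik(g,R):
    q=robot.ik(np.array(g)+0.019*R[:,2],R); return None if q is None else np.round(q,0)
print('pick')
for g,y in [((.482,.048,.035),-25),((.4217,-.067,.035),-17),((.482,-.163,.035),-50)]:
    for pt in (-75,-65,-55,-45): print(g,y,pt,ik(g,down(y,pt)),ik((g[0],g[1],.2),down(y,pt)))
print('place')
for yy in (.12,0.01,-.12):
  for pt in (15,30,45,60,75,90):
    for yaw in range(-180,180,20):
        a=ik((.635,yy,.055),down(yaw,pt)); b=ik((.635,yy,.15),down(yaw,pt))
        if a is not None and b is not None and abs(a[3])<95: print(yy,pt,yaw,a,b)
E
```

```text
pick
(0.482, 0.048, 0.035) -25 -75 [   5.   58.   16.  -32. -117.   66.] [   4.   46.   18.  -37. -128.   57.]
(0.482, 0.048, 0.035) -25 -65 [   6.   53.   11.  -29. -108.   66.] [   5.   41.   15.  -32. -121.   58.]
(0.482, 0.048, 0.035) -25 -55 [  7.  47.   6. -26. -98.  66.] [   7.   36.   11.  -28. -112.   59.]
(0.482, 0.048, 0.035) -25 -45 [  9.  41.  -0. -24. -88.  65.] [   9.   30.    6.  -24. -104.   58.]
(0.4217, -0.067, 0.035) -17 -75 [   1.   57.    6.  -19. -112.   78.] [   1.   45.    8.  -21. -125.   73.]
(0.4217, -0.067, 0.035) -17 -65 [   2.   51.    2.  -17. -104.   78.] [   2.   39.    5.  -19. -118.   73.]
(0.4217, -0.067, 0.035) -17 -55 [  3.  45.  -3. -16. -95.  77.] [   2.   34.    1.  -17. -110.   72.]
(0.4217, -0.067, 0.035) -17 -45 [  4.  39.  -9. -15. -85.  76.] [   4.   28.   -3.  -15. -102.   72.]
(0.482, -0.163, 0.035) -50 -75 [ -20.   60.   20.  -33. -119.   64.] [ -21.   48.   22.  -38. -130.   55.]
(0.482, -0.163, 0.035) -50 -65 [ -19.   54.   15.  -30. -110.   65.] [ -19.   43.   19.  -33. -122.   57.]
(0.482, -0.163, 0.035) -50 -55 [ -17.   48.    9.
[... 20261 characters left out ...]
0.]
-0.12 90 -80 [ 27.  56. -42.  73. -88. -97.] [ 28.  46. -44.  72. -90. -90.]
-0.12 90 40 [ -46.   54.  -12.  -94.  -88. -114.] [ -46.   43.  -14.  -94.  -88. -123.]
-0.12 90 60 [ -41.   56.    3.  -81.  -97. -127.] [ -41.   46.    1.  -82.  -98. -134.]
-0.12 90 80 [ -35.   60.   18.  -73. -108. -135.] [ -36.   52.   16.  -74. -111. -141.]
-0.12 90 100 [ -29.   65.   32.  -66. -122. -140.] [ -30.   58.   31.  -69. -125. -147.]
-0.12 90 120 [ -22.   70.   46.  -62. -136. -143.] [ -23.   63.   44.  -66. -139. -150.]
-0.12 90 140 [ -15.   75.   56.  -56. -149. -142.] [ -16.   68.   55.  -63. -153. -150.]
-0.12 90 160 [  -5.   79.   60.  -39. -157. -127.] [  -7.   72.   59.  -48. -162. -137.]
```

```bash
python3 - <<'E'
from h import *
R=down(0); P=[.42,-.06,.40]
print(robot.ik(P,R),robot.ik(P,down(180)))
robot.goto(P,R)
print(robot.read_t(),robot.read_position(),robot.read_qpos())
p,d,W=grab('wrist','w1'); np.save('pics/w1W.npy',W)
E
```

```text
[ 18.7469  -8.1107 -10.1307   0.     -87.98    71.2531] [  18.7469   -8.1107  -10.1307    0.      -87.98   -108.7469]
2.5167 [ 0.4201 -0.0604  0.3997] [ 18.6929  -8.0749 -10.1347   0.0015 -87.9723  71.2311]
```

View pics/w1.png

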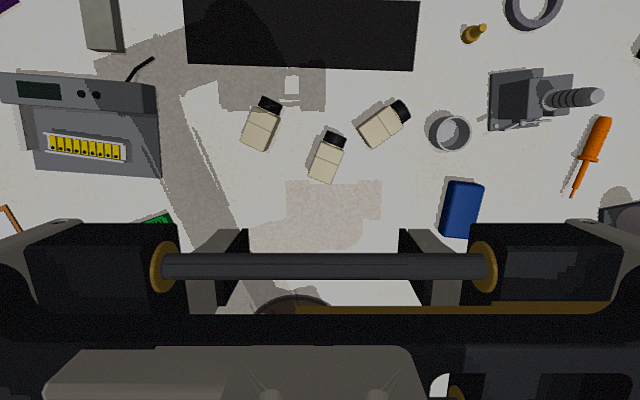

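Wrist view shows exactly three jars at (262,124), (327,156) and (385,125), the magazine at (87,147), the pot at (447,131) and the setter head at (590,97). Now I'll get exact poses.

```bash
cat >> h.py <<'E'
def jars(p,W,zlo=.034,zhi=.058,xr=(.33,.6),yr=(-.3,.17),verbose=True):
    hsv=cv2.cvtColor(p,cv2.COLOR_RGB2HSV)
    reg=(W[...,0]>xr[0])&(W[...,0]<xr[1])&(W[...,1]>yr[0])&(W[...,1]<yr[1])
    m=reg&(W[...,2]>zlo)&(W[...,2]<zhi)&(hsv[...,1]>25)&(hsv[...,2]>70)&(hsv[...,0]<40)
    cap=reg&(W[...,2]>.02)&(W[...,2]<.06)&(p.max(2)<60)
    m=cv2.morphologyEx(m.astype(np.uint8),cv2.MORPH_OPEN,np.ones((3,3)))
    out=[]
    for c in cv2.findContours(m,cv2.RETR_EXTERNAL,cv2.CHAIN_APPROX_NONE)[0]:
        if cv2.contourArea(c)<120: continue
        mm=np.zeros(m.shape,np.uint8);cv2.drawContours(mm,[c],-1,1,-1)
        P=W[mm>0];P=P[~np.isnan(P[:,0])]
        pl=ray('wrist',c.reshape(-1,2),.046)[:,:2]
        (cx,cy),(w,h),ang=cv2.minAreaRect((pl*1000).astype(np.float32))
        C=np.array([cx,cy])/1000
        a=np.radians(ang if w>h else ang+90)
        ax=np.array([np.cos(a),np.sin(a)])
        K_=W[cap][:,:2]; K_=K_[np.linalg.norm(K_-C,axis=1)<.06]
        k=K_.mean(0) if len(K_) else C
        if np.dot(k-C,ax)<0: ax=-ax
        out.append(dict(C=C,yaw=np.degrees(np.arctan2(ax[1],ax[0])),size=(w,h),z=np.median(P[:,2]),ncap=len(K_),capd=np.degrees(np.arctan2(*(k-C)[::-1])),base=C-.033*ax,ax=ax))
        if verbose: print({q:(np.round(v,4) if not isinstance(v,int) else v) for q,v in out[-1].items()})
    return sorted(out,key=lambda o:-o['C'][1])
E
python3 - <<'E'
from h import *
p,d,W=grab('wrist')
jars(p,W)
hsv=cv2.cvtColor(p,cv2.COLOR_RGB2HSV)
print('table z',np.nanmedian(W[180:200,250:300,2]))
# mat corners
m=((p.max(2)<50)&(W[...,2]<.012)&(W[...,0]>.55)).astype(np.uint8)
c=max(cv2.findContours(m,0,2)[0],key=cv2.contourArea); print('mat near edge', ray('wrist',[c[:,0][c[:,0,1].argmax()],[188,63],[415,70]],.003))
E
```

```text
{'C': array([ 0.4179, -0.0643]), 'yaw': np.float64(-22.376), 'size': array([45.2646, 68.5246]), 'z': np.float64(0.0459), 'ncap': 233, 'capd': np.float64(-20.2267), 'base': array([ 0.3874, -0.0517]), 'ax': array([ 0.9247, -0.3807])}
{'C': array([0.4767, 0.051 ]), 'yaw': np.float64(-25.9196), 'size': array([46.5002, 68.5823]), 'z': np.float64(0.0457), 'ncap': 257, 'capd': np.float64(-27.1939), 'base': array([0.447 , 0.0654]), 'ax': array([ 0.8994, -0.4371])}
{'C': array([ 0.479 , -0.1589]), 'yaw': np.float64(-53.9777), 'size': array([45.6734, 68.0961]), 'z': np.float64(0.0459), 'ncap': 261, 'capd': np.float64(-50.3131), 'base': array([ 0.4596, -0.1322]), 'ax': array([ 0.5881, -0.8088])}
table z 5.768377609838282e-05
mat near edge [[ 0.5759 -0.1736  0.003 ]
 [ 0.5879  0.178   0.003 ]
 [ 0.5758 -0.2233  0.003 ]]
```

```bash
cat >> h.py <<'E'
GO=.015
def reach(P,R):
    return robot.ik(P,R)
def pick_plan(J,pp,hg=.050,zg=.027):
    R=down(J['yaw']+180,pp); g=np.r_[J['base']+hg*J['ax'],zg]
    return R,g,g+GO*R[:,2]
def place_plan(xy,pp,hg=.050,zg=.027,gap=.0015,thr=range(-60,61,5)):
    """best yaw from present joints"""
    q0=np.array(robot.read_qpos()); best=None
    for th in thr:
        R=down(th+180,pp-90)
        h=np.array([np.cos(np.radians(th)),np.sin(np.radians(th)),0])
        g=np.r_[xy,.003+hg+gap]-(zg-.023)*h
        P=g+GO*R[:,2]
        qs=[reach(P+[0,0,dz],R) for dz in (0,.10)]+[reach(P-R[:,2]*.10,R)]
        if any(q is None for q in qs): continue
        qs=np.array(qs)
        c=max(abs(qs[1]-q0).max(), 4*abs(qs[1]-qs[0]).max(),4*abs(qs[2]-qs[0]).max())
        if best is None or c<best[0]: best=(c,th,R,P,qs)
    return best
E
python3 - <<'E'
from h import *
p,d,W=grab('wrist')
J=jars(p,W,verbose=False)
A,B,C=J
for j,pp in ((A,50),(C,35),(B,50)):
    R,g,P=pick_plan(j,pp)
    print(j['yaw'],pp,P,[None if q is None else np.round(q) for q in (robot.ik(P,R),robot.ik(P-R[:,2]*.12,R),robot.ik(P+[0,0,.15],R))])
for xy,pp in (((.634,.12),50),((.634,-.16),35),((.634,-.02),50)):
    b=place_plan(xy,pp); print(None if b is None else (b[0],b[1],b[3],np.round(b[4])))
E
```

```text
-25.913711547851577 50 [0.4816 0.0486 0.0174] [array([   7.,   45.,    5.,  -25.,  -94., -115.]), array([   4.,   46.,   20.,  -24., -108., -118.]), array([   7.,   35.,    9.,  -26., -107., -121.])]
-53.90248870849609 35 [ 0.4839 -0.1657  0.0147] [array([ -14.,   38.,   -2.,  -22.,  -79., -120.]), array([ -18.,   36.,   10.,  -20.,  -93., -122.]), array([ -14.,   28.,    4.,  -21.,  -94., -126.])]
-22.370033264160146 50 [ 0.423  -0.0664  0.0174] [array([   1.,   43.,   -3.,  -17.,  -91., -105.]), array([  -2.,   44.,   12.,  -16., -105., -108.]), array([   0.,   33.,    1.,  -18., -105., -110.])]
(np.float64(56.567512250018595), -60, array([0.6368, 0.1151, 0.043 ]), array([[ 41.,  30., -42.,  60., -46., 115.],
       [ 44.,  23., -36.,  50., -55., 128.],
       [ 51.,  25., -36.,  46., -56., 124.]]))
(np.float64(57.58365286938892), 60, array([ 0.6381, -0.1528,  0.0459]), array([[-32.,  37.,   0., -60., -71.,  33.],
       [-32.,  30.,   2., -58., -76.,  24.],
       [-39.,  34.,   3., -56., -79.,  31.]]))
(np.float64(67.14715958968809), 60, array([ 0.6368, -0.0151,  0.043 ]), array([[-11.,  27., -10., -52., -51.,  15.],
       [-10.,  19.,  -8., -46., -57.,   4.],
       [-17.,  21.,  -9., -47., -59.,  11.]]))
```

```bash
cat >> h.py <<'E'
def do_jar(j,xy,pp,thr=range(-60,61,5)):
    R,g,P=pick_plan(j,pp)
    robot.goto(P-R[:,2]*.12,R)
    robot.servo_line(P,speed=.12)
    robot.move_gripper(0.0)
    w=robot.read_grip_width(); print('t',robot.read_t(),'grip mm',w*88,'F',np.array(robot.read_force()))
    if w*88<38: raise SystemExit('no grasp')
    robot.servo_line(P+[0,0,.16],speed=.15)
    b=place_plan(xy,pp,thr=thr); print('yaw',b[1],'maxdq',b[0])
    _,th,R2,P2,qs=b
    robot.goto(P2+[0,0,.10],R2)
    print('grip mm',robot.read_grip_width()*88)
    F0=np.array(robot.read_force())
    robot.servo_line(P2+[0,0,.02],speed=.12)
    robot.servo_line(P2,speed=.04)
    print('place F',np.array(robot.read_force())-F0,robot.read_position()-P2)
    robot.move_gripper(.75)
    robot.servo_line(P2-R2[:,2]*.10,speed=.12)
    print('t',robot.read_t())
def look(P=(.42,-.06,.40),name=None):
    robot.goto(list(P),down(0)); return grab('wrist',name)
E
python3 - <<'E'
from h import *
p,d,W=grab('wrist')
A,B,C=jars(p,W,verbose=False)
do_jar(A,np.array([.634,.12]),50)
grab('top','t2');grab('scene','s2')
E
```

```text
t 7.3833 grip mm 46.43004583325241 F [-0.3572 -0.2436  0.0395]
yaw 40 maxdq 95.8071506476009
grip mm 46.37323986020886
place F [-1.5986  1.4013  5.1392] [0.0003 0.0002 0.0005]
t 13.0333
```

View pics/s2.png

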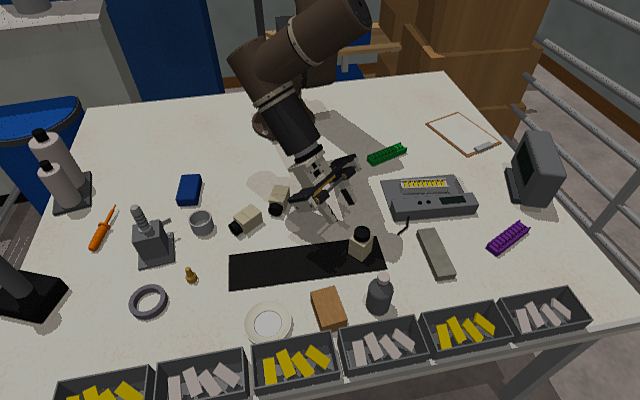

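Jar A stands upright on the mat at scene (360,243). The orange look-alike now lies at (103,228). It was leaning at the start and had already fallen by my first wrist view, so I'm leaving it alone. Next is jar C.

```bash
python3 - <<'E'
from h import *
robot.move_gripper(1.0)
p,d,W=look(name='w3')
J=jars(p,W)
C=[j for j in J if j['C'][1]<-.11][0]
do_jar(C,np.array([.634,-.16]),35)
p,d,W=look(name='w4'); robot.move_gripper(1.0)
jars(p,W); print(robot.read_t())
E
```

```text
{'C': array([ 0.4176, -0.0646]), 'yaw': np.float64(-22.3411), 'size': array([45.5355, 68.4008]), 'z': np.float64(0.0459), 'ncap': 237, 'capd': np.float64(-19.9454), 'base': array([ 0.3871, -0.0521]), 'ax': array([ 0.9249, -0.3801])}
{'C': array([ 0.4788, -0.1591]), 'yaw': np.float64(-53.9514), 'size': array([45.3573, 67.982 ]), 'z': np.float64(0.0459), 'ncap': 251, 'capd': np.float64(-51.367), 'base': array([ 0.4594, -0.1325]), 'ax': array([ 0.5885, -0.8085])}
t 19.95 grip mm 46.1906848355116 F [ 0.1469 -0.0318 -0.3993]
yaw 5 maxdq 137.69624726958017
grip mm 45.950657460457606
place F [-0.3774 -0.5808  0.1727] [ 0.0002 -0.0001  0.0004]
t 26.2667
{'C': array([ 0.4191, -0.065 ]), 'yaw': np.float64(-22.4532), 'size': array([45.621 , 68.7161]), 'z': np.float64(0.0459), 'ncap': 232, 'capd': np.float64(-20.4151), 'base': array([ 0.3886, -0.0524]), 'ax': array([ 0.9242, -0.3819])}
28.375
```

View pics/w4.png

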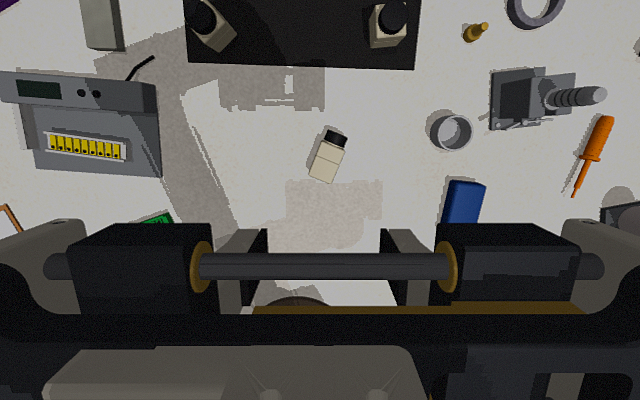

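Both placed jars stand at (212,22) and (388,20). Jar B is the last one left, at (327,156).

```bash
python3 - <<'E'
from h import *
p,d,W=grab('wrist')
J=jars(p,W,verbose=False)
do_jar(J[0],np.array([.634,-.02]),50,thr=range(-30,46,5))
R=down(0)
robot.goto([.42,.15,.40],R); robot.move_gripper(1.0)
p,d,W=grab('wrist','w5'); np.save('pics/w5W.npy',W); print(robot.read_t())
ps,_,_=grab('scene','s5'); crop(ps,200,170,520,300,2.4,'s5c')
E
```

```text
t 32.95 grip mm 46.04771066465328 F [-0.278  -0.8323 -0.1977]
yaw 30 maxdq 90.26917930973276
grip mm 46.00895198111432
place F [-1.2931  0.9103  2.7758] [0.0002 0.0001 0.0004]
t 38.5167
40.6167
```

View pics/w5.png

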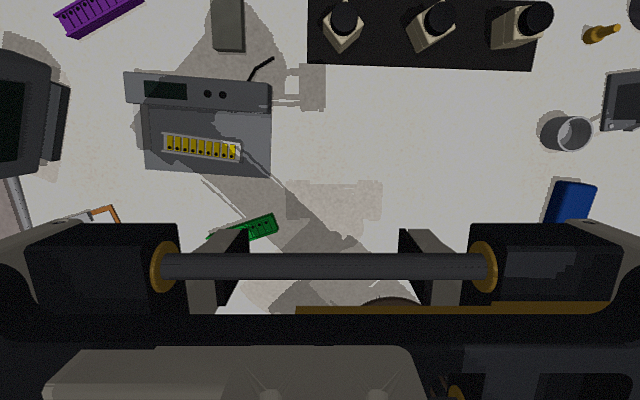

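View pics/s5c.png

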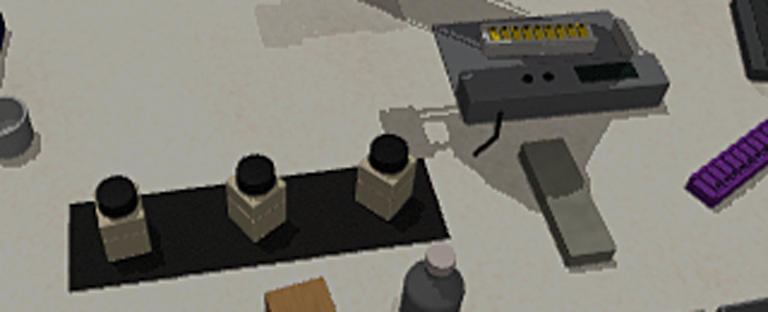

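All three jars are upright on the mat, at scene crop (122,218), (256,197) and (387,178). Next I'll look at the reader up close.

```bash
python3 - <<'E'
from h import *
robot.goto([.42,.36,.30],down(0))
p,d,W=grab('wrist','w6'); np.save('pics/w6W.npy',W);np.save('pics/w6p.npy',p);np.save('pics/w6T.npy',pose('wrist')); print(robot.read_t(),robot.read_position())
E
```

```text
41.6417 [0.4205 0.3593 0.3014]
```

View pics/w6.png

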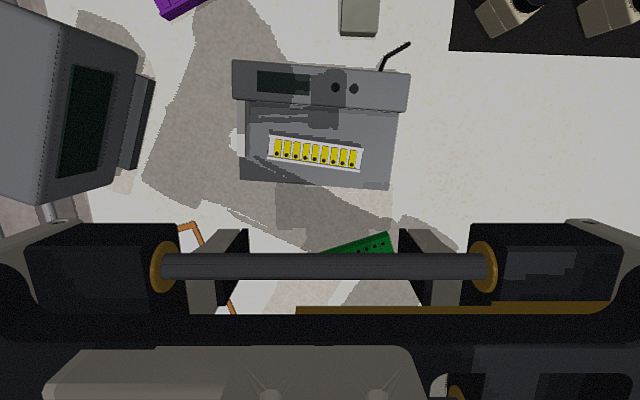

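```bash
cat >> h.py <<'E'
def rects(p,W,m,z,minA=100,T=None,k=3):
    m=cv2.morphologyEx(m.astype(np.uint8),cv2.MORPH_OPEN,np.ones((k,k))); m=cv2.morphologyEx(m,cv2.MORPH_CLOSE,np.ones((5,5))); out=[]
    for c in cv2.findContours(m,0,cv2.CHAIN_APPROX_NONE)[0]:
        if cv2.contourArea(c)<minA: continue
        pl=ray('wrist',c.reshape(-1,2),z,T)[:,:2]
        r=cv2.minAreaRect((pl*1000).astype(np.float32)); out.append((r,cv2.boxPoints(r),pl,c))
    return out
E
python3 - <<'E'
from h import *
W=np.load('pics/w6W.npy');p=np.load('pics/w6p.npy');T=np.load('pics/w6T.npy')
reg=(W[...,0]>.38)&(W[...,0]<.62)&(W[...,1]>.2)&(W[...,1]<.52)
z=W[...,2]
print('levels plate',np.nanmedian(z[reg&(z>.003)&(z<.012)]),'mag',np.nanmedian(z[reg&(z>.025)&(z<.036)]),'hous',np.nanmedian(z[reg&(z>.038)&(z<.055)]))
for n,lo,hi,zz in (('housing',.039,.052,.045),('mag',.024,.036,.030)):
    for r,b,pl,c in rects(p,W,reg&(z>lo)&(z<hi),zz,T=T): print(n,r,b.round(1).tolist(),cv2.boundingRect(c))
hsv=cv2.cvtColor(p,cv2.COLOR_RGB2HSV)
print([hsv[v,u].tolist() for u,v in ((300,137),(315,175),(245,140),(320,100),(277,150))])
big=cv2.resize(cv2.cvtColor(p[50:200,215:425],cv2.COLOR_RGB2BGR),None,fx=3.8,fy=3.8,interpolation=cv2.INTER_CUBIC)
cv2.imwrite('pics/w6c.png',big)
E
```

```text
levels plate 0.006064272622890887 mag 0.02931876863239183 hous 0.045109190738816585
housing ((535.5577392578125, 363.53656005859375), (237.74667358398438, 49.814151763916016), 85.61290740966797) [[501.6000061035156, 246.89999389648438], [551.2999877929688, 243.10000610351562], [569.5, 480.20001220703125], [519.7999877929688, 484.0]] (232, 59, 179, 53)
mag ((444.28594970703125, 372.497314453125), (139.05935668945312, 36.42510986328125), 81.65013885498047) [[416.20001220703125, 306.29998779296875], [452.20001220703125, 301.1000061035156], [472.3999938964844, 438.6000061035156], [436.3999938964844, 443.8999938964844]] (267, 135, 97, 37)
mag ((479.5830078125, 478.78369140625), (11.779531478881836, 79.6408462524414), 85.48660278320312) [[439.3999938964844, 476.0], [518.7999877929688, 469.79998779296875], [519.7000122070312, 481.5], [440.29998779296875, 487.79998779296875]] (237, 100, 9, 57)
mag ((612.2741088867188, 311.852294921875), (46.506710052490234, 12.994894981384277), 89.93167114257812) [[605.7000122070312, 288.6000061035156], [618.7000122070312, 288.6000061035156], [618.7999877929688, 335.1000061035156], [605.7999877929688, 335.1000061035156]] (342, 20, 36, 12)
[[125, 22, 71], [120, 7, 115], [165, 8, 61], [113, 14, 75], [28, 255, 196]]
```

View pics/w6c.png

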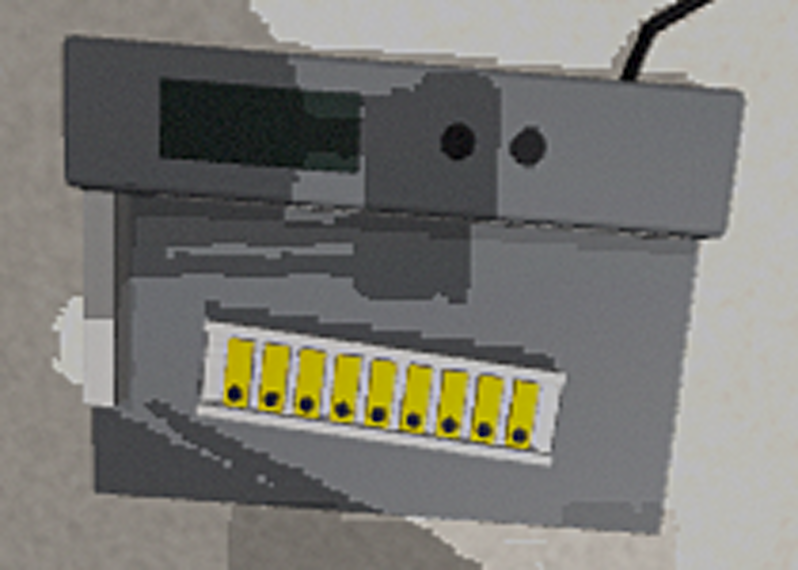

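Measurements so far: reader yaw is about -4.4°, home is near (0.495, 0.402), and the magazine is at (0.444, 0.3725) with yaw -8.4°. I'll push it home with closed fingers, in guarded steps.

```bash
cat >> h.py <<'E'
RO=np.array([.4773,.3881]); RY=-4.39
ex=np.array([np.cos(np.radians(RY)),np.sin(np.radians(RY))]); ey=np.array([-ex[1],ex[0]])
def rw(x,y,z): return np.r_[RO+x*ex*1e-3+y*ey*1e-3,z]
def guarded(d,maxd,Fmax,step=.0007,speed=.02):
    """step along unit dir d until reaction exceeds Fmax"""
    d=np.r_[d,0]; P=np.array(robot.read_position()); F0=np.array(robot.read_force()); tr=[]
    s=0
    while s<maxd:
        s+=step; robot.servo_line(P+d*s,speed=speed)
        f=-(np.array(robot.read_force())-F0)@d; tr.append(round(float(f),1))
        if f>Fmax: break
    print('guard s=%.4f'%s,tr[-12:]); return s
E
python3 - <<'E'
from h import *
R=down(RY); print(R[:,0],ex)
robot.move_gripper(0.0)
robot.goto(rw(-78,-18,.12),R)
robot.servo_line(rw(-78,-18,.012),speed=.12)
print('t',robot.read_t())
F0=np.array(robot.read_force())
robot.servo_line(rw(-18,-18,.012),speed=.06)
print('F push',np.array(robot.read_force())-F0)
guarded(ex,.016,8)
p=robot.read_position(); print('TCP reader', (p[:2]-RO)@ex*1e3,(p[:2]-RO)@ey*1e3, robot.read_t())
robot.servo_line(rw(-22,-18,.012)); robot.servo_line(rw(-40,-18,.012)); robot.servo_line(rw(-40,-18,.10),speed=.15)
robot.goto(rw(-40,-18,.30),R)
pp,d,W=grab('wrist','w7'); crop(pp,160,60,480,230,2.5,'w7c'); print(robot.read_t())
E
```

```text
[ 0.9971 -0.0765  0.    ] [ 0.9971 -0.0765]
t 44.875
F push [ 0.2929 -0.9331 -1.2757]
guard s=0.0077 [0.2, 2.1, 1.3, 1.7, 0.2, 0.5, 0.8, 0.1, 4.4, 8.0, 12.0]
TCP reader -12.057987863132578 -18.161105036270797 48.775
50.8917
```

View pics/w7c.png

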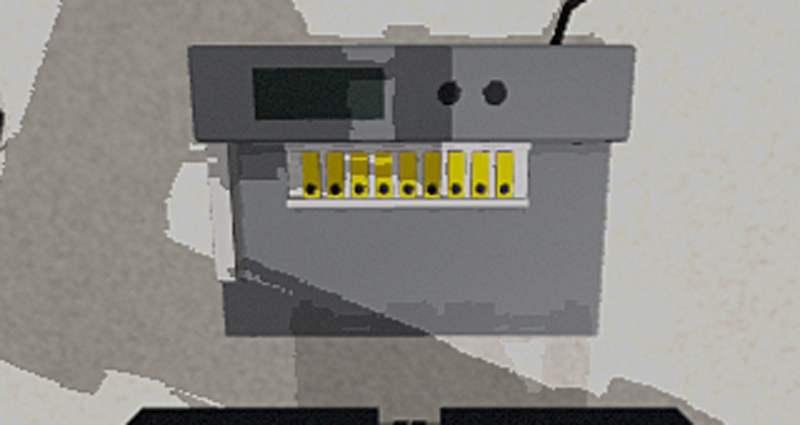

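The magazine is flush with the rear stop. Next, the end push in +y.

```bash
python3 - <<'E'
from h import *
R=down(RY)
robot.goto(rw(15,-128,.12),R)
robot.servo_line(rw(15,-128,.012),speed=.12)
robot.servo_line(rw(15,-84,.012),speed=.06)
guarded(ey,.02,8)
p=robot.read_position(); print('TCP reader', (p[:2]-RO)@ex*1e3,(p[:2]-RO)@ey*1e3, robot.read_t())
robot.servo_line(rw(15,-92,.012)); robot.servo_line(rw(15,-110,.012)); robot.servo_line(rw(15,-110,.10),speed=.2)
# x re-push
robot.goto(rw(-40,15,.08),R); robot.servo_line(rw(-40,15,.012),speed=.15); robot.servo_line(rw(-17,15,.012),speed=.06)
guarded(ex,.012,8)
p=robot.read_position(); print('TCP reader', (p[:2]-RO)@ex*1e3,(p[:2]-RO)@ey*1e3, robot.read_t())
robot.servo_line(rw(-40,15,.012)); robot.servo_line(rw(-40,15,.10),speed=.2)
robot.goto(rw(-40,15,.28),R)
pp,d,W=grab('wrist','w8'); crop(pp,160,60,480,230,2.5,'w8c'); print(robot.read_t())
z=W[...,2]
for n,lo,hi,zz in (('housing',.039,.052,.045),('mag',.024,.036,.030)):
    for r,b,pl,c in rects(pp,W,(z>lo)&(z<hi)&(W[...,0]<.6)&(W[...,0]>.4)&(W[...,1]<.52),zz):
        print(n,np.round(r[0],1),np.round(r[1],1),round(r[2],2),'ctr reader',np.round([(np.array(r[0])/1e3-RO)@ex*1e3,(np.array(r[0])/1e3-RO)@ey*1e3],1))
E
```

```text
guard s=0.0154 [0.1, 0.4, 0.3, -0.7, 1.5, -0.3, 0.4, -0.5, 0.8, 4.6, 6.9, 9.7]
TCP reader 14.764950499796234 -70.65699608482004 59.2
guard s=0.0063 [0.3, -0.8, -0.0, -0.1, 0.3, 0.0, 4.2, 7.9, 12.2]
TCP reader -12.082484877466603 14.68325555765871 64.3583
66.1
housing [534.7 363.8] [237.7  48.4] 85.59 ctr reader [ 59.1 -19.9]
mag [473.8 409.3] [150.9  78.1] 85.7 ctr reader [-5.1 20.9]
```

View pics/w8c.png

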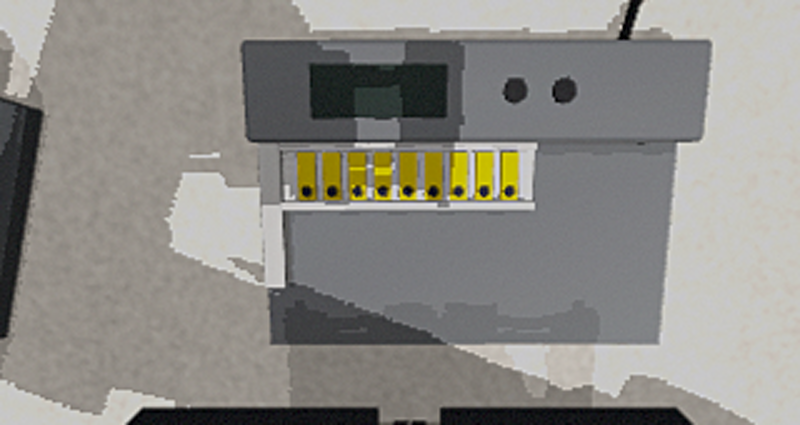

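The magazine's left end sits against the end stop at crop (283,175) and its back is against the housing. Both stops gave a clear force rise. Now I'll look at the stand and the pot.

```bash
python3 - <<'E'
from h import *
robot.goto([.46,-.02,.42],down(0)); 
robot.goto([.43,-.37,.38],down(0)); robot.move_gripper(1.0)
p,d,W=grab('wrist','w9'); crop(p,160,0,480,220,2.5,'w9c'); print(robot.read_t())
np.save('pics/w9W.npy',W);np.save('pics/w9p.npy',p);np.save('pics/w9T.npy',pose('wrist'))
z=W[...,2]
for n,m,zz in (('top',(z>.082)&(z<.098),.090),('handle',(z>.160)&(z<.18),.170),('potrim',(z>.037)&(z<.052)&(W[...,1]>-.35)&(W[...,0]>.42),.045)):
    for r,b,pl,c in rects(p,W,m&(W[...,0]>.35)&(W[...,0]<.6)&(W[...,1]>-.48)&(W[...,1]<-.2),zz,30):
        print(n,np.round(r[0],1),np.round(r[1],1),round(r[2],2),'px',cv2.boundingRect(c), 'circ',np.round(cv2.minEnclosingCircle((pl*1000).astype(np.float32)),1) if 0 else cv2.minEnclosingCircle((pl*1000).astype(np.float32)))
E
```

```text
70.5667
top [ 525.1 -406.8] [59.7 65.7] 6.12 px (325, 80, 47, 46) circ ((524.888916015625, -406.9355163574219), 42.72840881347656)
handle [ 519.8 -406.3] [22.1 21.5] 46.83 px (345, 94, 19, 20) circ ((519.689208984375, -406.3910827636719), 11.41032886505127)
potrim [ 468.1 -275.7] [38.  59.4] 89.36 px (256, 122, 24, 37) circ ((468.0392150878906, -286.5110168457031), 30.716930389404297)
```

View pics/w9c.png

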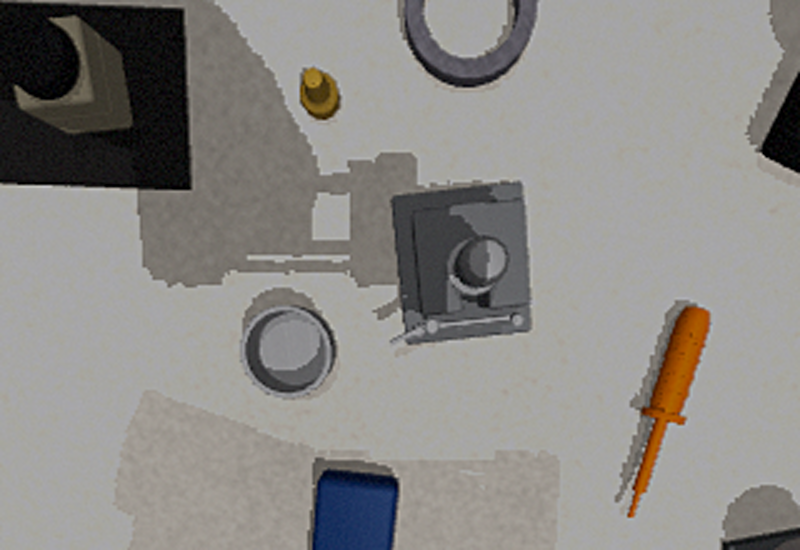

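Setter handle top is at crop (480,262), world (0.520, -0.406). The pot is at crop (289,350), world (0.468, -0.287). Stand yaw is about 6°. Next I'll grasp and lift the setter.

```bash
python3 - <<'E'
from h import *
T=np.load('pics/w9T.npy'); print('pot ray',ray('wrist',[275.5,140],.045,T))
R=down(6); G=np.array([.5195,-.4064,.119])
print(robot.ik(G,R),robot.ik(G+[0,0,.13],R),robot.ik([.468,-.287,.25],R))
robot.goto(G+[0,0,.13],R)
robot.servo_line(G,speed=.12)
print('F',robot.read_force())
robot.move_gripper(0.0)
print('grip mm',robot.read_grip_width()*88,'F',np.array(robot.read_force()),robot.read_position())
robot.servo_line(G+[0,0,.02],speed=.05); print('F',np.array(robot.read_force()))
robot.servo_line(G+[0,0,.125],speed=.12)
print('grip mm',robot.read_grip_width()*88,'F',np.array(robot.read_force()),robot.read_t())
ps,_,_=grab('scene','s10'); crop(ps,60,120,300,300,3,'s10c'); pt,_,_=grab('top','t10'); crop(pt,350,130,500,260,5,'t10c')
E
```

```text
pot ray [[ 0.4684 -0.2896  0.045 ]]
[-21.1303  23.7434  -9.2482   0.     -57.0083 117.1303] [-21.1303  18.4051   0.4927   0.     -72.0876 117.1303] [-11.07     7.8178 -13.2653   0.     -68.9168 107.07  ]
F [ 0.7723 -0.2598  0.2898]
grip mm 23.853207401984378 F [-0.2977 -1.1719 -0.0487] [ 0.5196 -0.4065  0.119 ]
F [ 0.4834 -0.5556 -1.4414]
grip mm 23.745616992181894 F [-0.0461  0.2156 -1.9389] 75.0917
```

View pics/s10c.png

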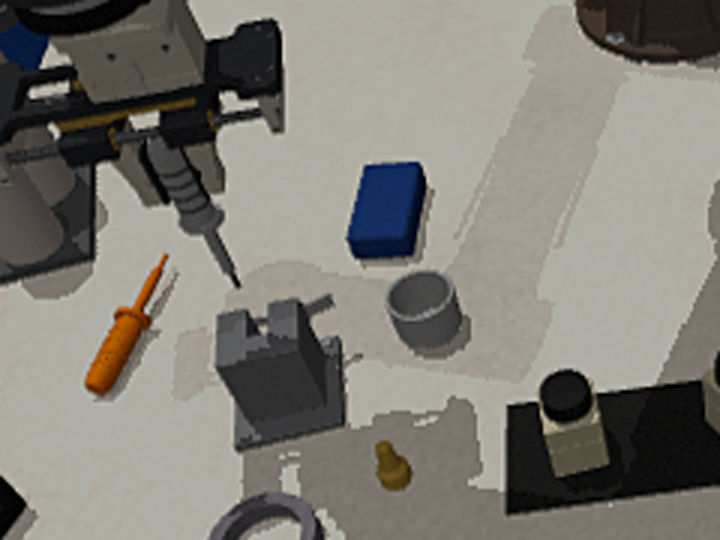

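Setter is lifted: the tip is clear of the stand at crop (238,285) and the wrist reads about 2 N. Next is the dip.

```bash
python3 - <<'E'
from h import *
R=down(6); P=np.array([.468,-.288,.118]); G=np.array([.5195,-.4064,.119])
robot.servo_line(P+[0,0,.125],speed=.15)
robot.servo_line(P+[0,0,.04],speed=.12)
robot.servo_line(P,speed=.06)
print('F',np.array(robot.read_force()),robot.read_position())
robot.dwell(.6); ps,_,_=grab('scene','s11'); crop(ps,60,120,300,300,3,'s11c')
robot.dwell(.8)
robot.servo_line(P+[0,0,.125],speed=.12)
robot.servo_line(G+[0,0,.125],speed=.12)
ps,_,_=grab('scene','s12'); crop(ps,60,120,300,300,3,'s12c'); pt,_,Wt=grab('top','t12'); crop(pt,350,130,500,260,5,'t12c')
print('grip mm',robot.read_grip_width()*88,robot.read_t(),robot.read_position())
E
```

```text
F [ 0.1051 -0.3626 -2.6954] [ 0.4682 -0.2881  0.1181]
grip mm 23.828029475419974 81.8417 [ 0.5194 -0.4058  0.2444]
```

View pics/s11c.png

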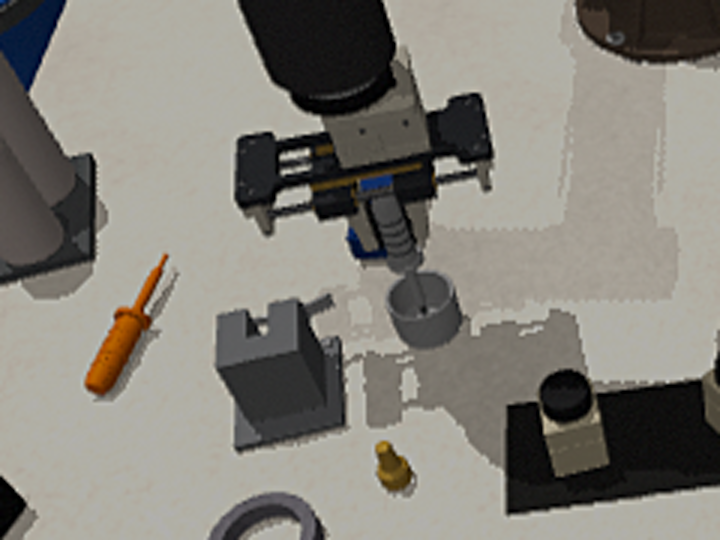

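View pics/s12c.png

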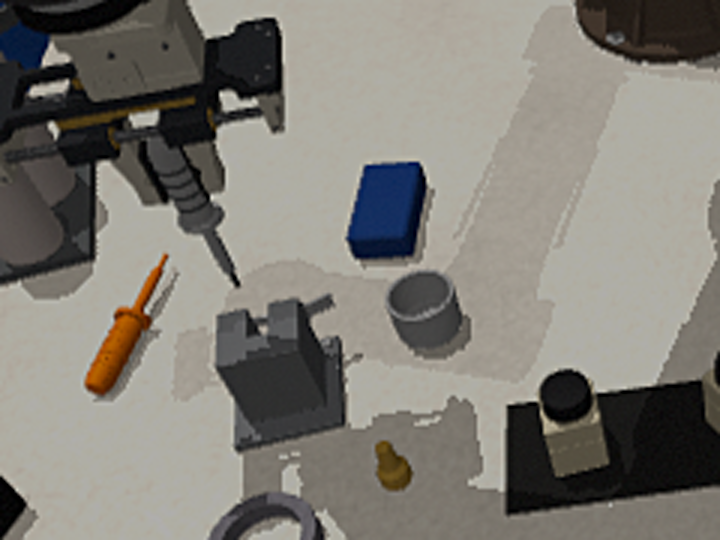

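The dip showed the pin inside the pot at crop (423,308), and the setter's pose in hand has not changed. Next I'll hang it back, watching the force.

```bash
python3 - <<'E'
from h import *
R=down(6); G=np.array([.5195,-.4064,.119])
robot.servo_line(G+[0,0,.09],speed=.1)
F0=np.array(robot.read_force()); ok=True
for dz in list(np.arange(.08,.009,-.01))+[.006,.004,.003,.002,.001,.0004]:
    robot.servo_line(G+[0,0,dz],speed=.06)
    f=np.array(robot.read_force())-F0
    if np.linalg.norm(f)>3: print(round(dz,4),f)
    if np.linalg.norm(f)>12 : ok=dz<.002; break
print(ok,robot.read_position(),robot.read_t())
if ok:
    robot.move_gripper(1.0)
    print('F',np.array(robot.read_force()))
    robot.servo_line(G+[0,0,.14],speed=.15)
    robot.goto([.43,-.37,.38],down(0))
    p,d,W=grab('wrist','w13'); crop(p,160,0,480,220,2.5,'w13c')
    z=W[...,2]
    for n,m,zz in (('handle',(z>.160)&(z<.18),.170),('collar?',(z>.09)&(z<.16),.096)):
        mm=m&(W[...,0]>.45)&(W[...,0]<.6)&(W[...,1]>-.48)&(W[...,1]<-.35); print(n,np.nanmedian(z[mm]),np.nanmax(z[mm]),mm.sum())
        for r,b,pl,c in rects(p,W,mm,zz,30): print(n,np.round(r[0],1))
    ps,_,_=grab('scene','s13'); crop(ps,60,120,300,300,3,'s13c'); print(robot.read_t())
E
```

```text
True [ 0.5195 -0.4064  0.1194] 86.375
F [ 0.2546 -0.3116  0.276 ]
handle 0.16992614256045235 0.17307530453003994 284
handle [ 519.9 -405. ]
collar? 0.09076507520487415 0.15999851161964573 819
collar? [ 517.9 -398. ]
89.3833
```

View pics/s13c.png

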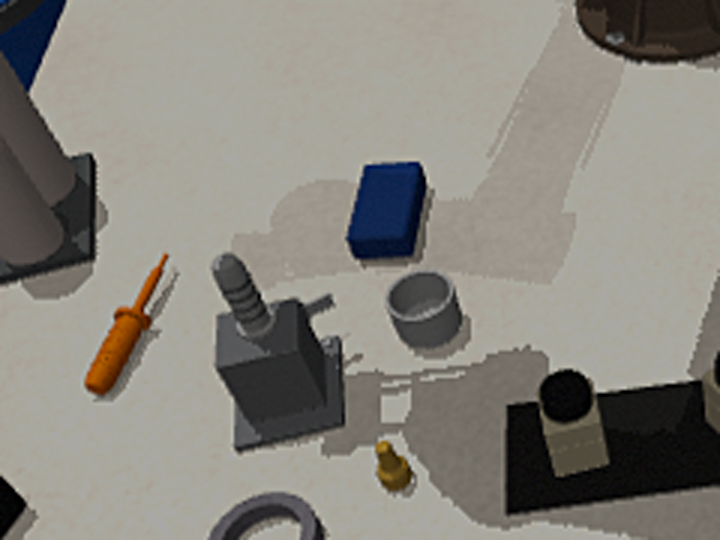

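View pics/w13c.png

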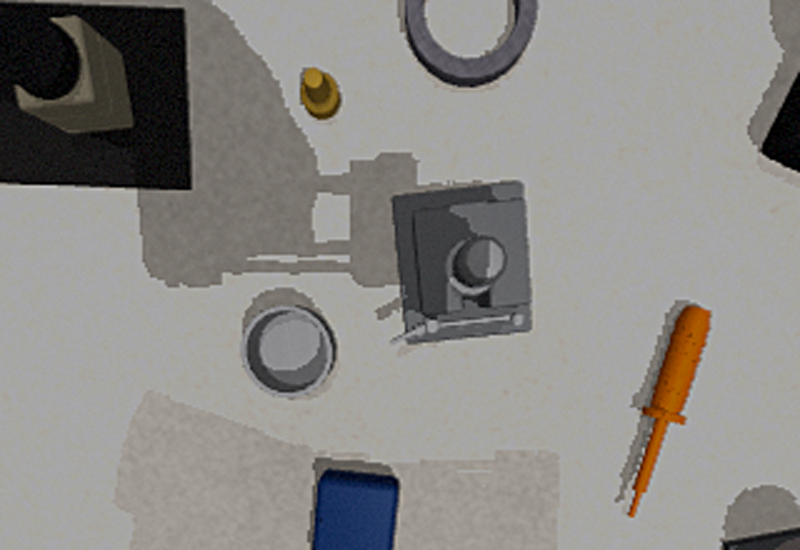

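The setter is seated again: handle top at z = 0.170, in the same place, and the pot is unmoved. Final checks on the jars and magazine, since something may have been knocked.

```bash
python3 - <<'E'
from h import *
robot.goto([.46,-.02,.40],down(0)); p,d,W=grab('wrist','w14')
z=W[...,2]; m=(z>.083)&(z<.1)&(W[...,0]>.5)
for r,b,pl,c in rects(p,W,m&(W[...,0]<.75),.091,40): print('cap',np.round(cv2.minEnclosingCircle((pl*1e3).astype(np.float32))[0],1),np.round(r[1],1))
R=down(RY)
robot.goto(rw(-40,15,.28),R)
p,d,W=grab('wrist','w15'); crop(p,160,60,480,230,2.5,'w15c')
z=W[...,2]; hsv=cv2.cvtColor(p,cv2.COLOR_RGB2HSV)
# magazine near-edge line: bright front wall
c=rects(p,W,(z>.024)&(z<.036)&(W[...,0]<.6)&(W[...,0]>.4)&(W[...,1]<.466)&(W[...,1]>.3),.030)
for r,b,pl,_ in c: print('mag(clipped)',np.round(r[0],1),np.round(r[1],1),round(r[2],2), 'corners reader',np.round([[ (q/1e3-RO)@ex*1e3,(q/1e3-RO)@ey*1e3] for q in b],1).tolist())
ps,_,_=grab('scene','s15'); crop(ps,120,170,500,300,2,'s15c'); print(robot.read_t())
E
```

```text
cap [ 525.3 -403.2] [57.2 70.1]
cap [ 632.9 -159.2] [39.  38.1]
cap [633.1 -20.5] [38.2 38.6]
cap [633.2 118.4] [39.9 38.5]
mag(clipped) [494.9 399.8] [135.2  34.9] 85.51 corners reader [[-0.9, -54.6], [34.0, -54.6], [34.3, 80.6], [-0.7, 80.6]]
92.4833
```

View pics/w15c.png

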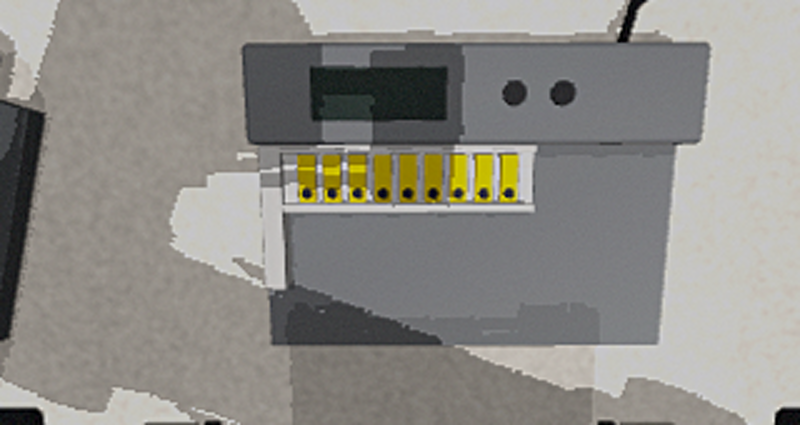

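View pics/s15c.png

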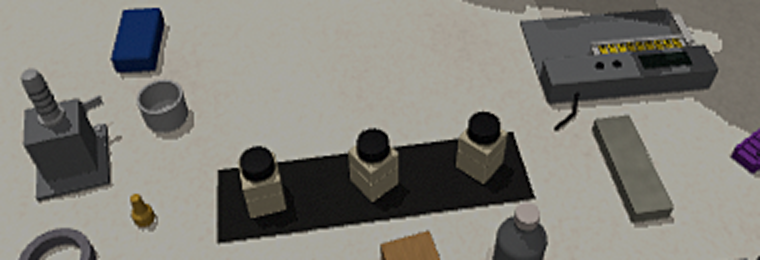

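View pics/w14.png

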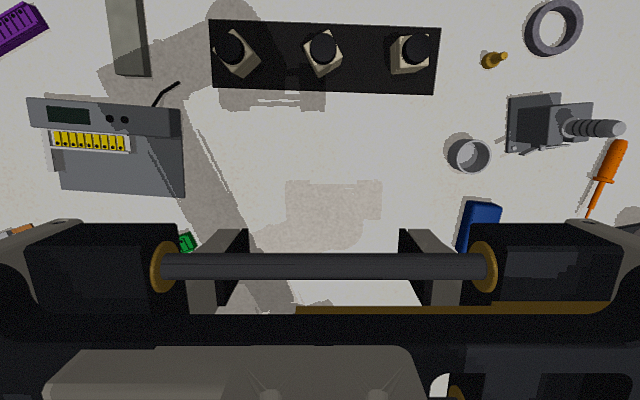

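Everything checks out, and the gripper is open and clear, so I'm handing in.

```bash
python3 - <<'E'
from h import *
print(robot.read_grip_width(),robot.read_t()); robot.job_done()
E
```

```text
1.0018057951128176 92.4833
the job is handed in; nothing more can be done
```

The shelf is ready and I handed the job in at 92.5 s, with the gripper open and touching nothing. No verdict is reported, so these are my own last checks:

- **Jars:** only three were there. All stand upright on the mat, with cap centres at about (0.633, 0.118), (0.633, -0.021) and (0.633, -0.159).
- **Magazine:** it is flush against both stops. I pushed it until the force rose clearly at each stop. Its near face then measured -0.9 mm and its right end -54.6 mm in the reader's axes; fully home is -1 and -55.
- **Setter:** I lifted it and held its pin about 10 mm above the pot floor for about 1.4 s. It is back in the slot with its handle top at 0.170 m, which means the collar is down on the stand. The pot stayed upright and did not move.

**Orange look-alike:** it was leaning near the stand in the first pictures and was lying flat by my first wrist view. I never knowingly touched it: by my estimate the gripper tips passed well above it. I can't rule out contact during that first move, because I didn't check where the rest of the arm went. I left it where it fell.

I saw no sign that anything had been knocked aside during the run.

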